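Back off the hold-down clamp by one turn of its hand wheel

ROBOT

A 6-joint arm with a two-finger parallel gripper is mounted at the origin on the work surface. World frame = base frame: x ahead of the robot, y to its left, z up, the work surface at z = 0. Lengths are in m, angles in degrees, forces in N, time in s.
With the tool pointing down it reaches from about 0.35 to 1 m from the base axis. Payload 7.1 kg.
Tool frame: the origin (TCP) lies on the centre line of the jaws, within the pads' length; the fingertips stand 14 mm ahead of it and the grasp point (between the pads) lies 5 mm behind it; z points along the fingers, y is the direction in which the jaws open and shut (so a half turn about z gives the same grasp; the last joint's range is limited). The gripper opens to 85 mm and grips with 20 to 120 N. Pads are 22 mm wide; open, the fingers measure 114 mm over their backs; the gripper's body (76 mm by 85 mm) begins 54 mm behind the grasp point. The pads swing forward as they close: fully open they stand 13 mm farther back than shut.
Start: joints at [70.989, 24.242, 93.386, -0, 62.372, -1.089], TCP at [0.192, 0.595, 0.245] pointing down, gripper open.
Joint ranges: [-172.04, 172.04], [-51.8, 120.97], [4.93, 147.93], [-75.15, 255.16], [6.16, 154.13], [-145.62, 145.62]. Speed limits (degrees/s): [136.94, 136.94, 172.46, 180, 180, 180].

INTERFACE

Orientations are given as [roll, pitch, yaw] about the fixed x, y, z axes, in that order (R = Rz(yaw) Ry(pitch) Rx(roll)).
In Python, from rig import ctrl, get_image gives the robot as it stands.
- The arm moves only by the tool move_arm, never from a script. Its arguments are lists of equal length, an entry for each row: "delta_pos": the shift along the tool's x, y, z as a fraction of full scale, a list of three; "dr": the turn, a rotation vector about the tool's x, y, z as a fraction of full scale, a list of three; "claw": the closure, from -1 (fully open) to 1 (shut), so that 0 is half open. In form: {"delta_pos": [[dx, dy, dz], ...], "dr": [[wx, wy, wz], ...], "claw": [claw, ...]}. A call has 1 to 8 rows; each row shifts and turns the commanded pose from where the row before left it, along the tool's axes as they then stand; what a row does not reach is not made up. Full scale, the value 1, is 0.04 m for a shift and 6 degrees for a turn. A row lasts 1/12 s, in which the tool goes at most 41.7 mm and 7.16 degrees, less where a joint would pass 70% of its speed; a pose out of reach is approached as far as the arm can. A call with a number of a shift or a turn outside -1 to 1 is refused whole. A call with a gripper value outside its range is refused whole. The fingers move at their own pace and stop on an object; "grip_force" is the grip in N (left out, the last holds). Time passes only in rows, so rows that do not move let the fingers close. It gives the time, the measured TCP pose, the force and the opening at its end, in the units of the state.
- ctrl.read_state(): the state, without advancing time (a new reading comes with each control period).
- get_image(name): name is "side" or "top"; returns a dict with "image" (400x640x3 uint8, red, green, blue), "fx", "fy", "cx", "cy" (pixels), "R" (3x3) and "t" (3): a world point X has camera coordinates R X + t. Camera axes: x right, y down, z forward; pixel columns grow to the right and rows downward; lengths in m; the calibration is good to about 2 mm. A picture is of the moment at which its call begins. There is no depth.
- ctrl.finish_job(): hands the job in, once; it reports no verdict.
The state is a dict: "time": time; "qpos": joint angles; "dq": joint speeds; "joint_torque": joint torques, N m; "tool_pos": TCP position; "tool_rot": TCP orientation; "contact_force": force on the tool from outside, world axes, zero at the start; "torque": the same for the moment, N m; "gripper_width": finger opening in m.
Only numpy, scipy, OpenCV 4.12 (cv2) and the standard library are available. Lean on these libraries where they do the work, as an engineer would, in place of code of your own. Each camera call takes 0.05 s, during which the arm holds its last target. There are 200 camera calls.

TASK

Open the hold-down clamp over the square steel tube by exactly one turn: push its hand wheel round anticlockwise (seen from above) with the fingertips against the wheel's upright handle, until the handle is back where it started, then let go and leave it standing there. Push gently, do not grip the handle, and leave the tube and the things lying round the clamp where they are.

Things in the scene. Friction and masses are not known exactly. Their poses are not given: they have to be found in the camera images.
- handwheel (a joint): The hand wheel's angle in rad: grows anticlockwise seen from above; its value at the start is arbitrary (-2.6 to 2.6), one turn adds 6.283; no stop comes within half a turn past the one turn. The wheel lies level on top of the clamp, on a vertical axis; it turns stiffly (about 3 N at the handle) and stays where it is left.
- hub (a point): Centre of the top of the wheel's hub, on the wheel's vertical axis, 182 mm above the bench; does not move. The hub is 38 mm across. The dark steel rim has 144 mm mean diameter, made of 16 mm round bar, its top 180 mm above the bench; three spokes lie level with it.
- handle_mid (a point): Centre of the wheel's upright black handle, half-way up it, 211 mm above the bench and 72 mm from the wheel's axis.
- handle: The upright black handle at the outer end of one spoke: a vertical round grip 24 mm in diameter standing on the rim, from 183 mm to 239 mm above the bench, free to spin on its own pin. Origin at its lower end. Its own yaw means nothing.
- clamp: The hold-down clamp, fixed to the bench: grey base plate 190 x 130 x 15 mm, two posts and a bridge 160 x 50 mm along its x (top 150 mm above the bench) below the wheel. A spindle with a round foot comes down over the tube; it rises 5 mm per anticlockwise turn. Origin under the middle of the base plate, straight below the wheel's axis.
- tube: Square steel tube 60 x 60 x 400 mm lying through the clamp on its base plate, along the clamp's y; heavy and loose. Origin under its middle. To be left alone.
- cutter: Steel annular cutter standing on end on the bench, 34 mm in diameter, 75 mm tall. Origin at the centre of its underside. To be left alone.
- oil: Grey bottle of 56 mm diameter, 140 mm tall, standing on the bench. Origin at the centre of its underside. To be left alone.
- wrench: Steel wrench 180 mm long lying on the bench along its own x. Origin on the bench under its middle. To be left alone.
Things that resemble listed ones, but are neither listed nor needed, are in the scene too. What is shaped like the clamp but blue or orange is not meant.

How it is judged (in metres and radians):
On the way, in this order (a step that is already met when the one before it is completed fails the run):
1. the fingers touch the upright handle (contact force between the fingers and handle above 0.3 N), for 0.03 s.
2. the handle, pushed by the fingers, passes about half a turn anticlockwise from its start (distance of handle_mid from where it was at the start of the episode above 0.125 m and value of joint handwheel above 0.3 rad and contact force between the fingers and handle above 0.3 N), for 0.03 s.
At the end, for the whole second after the job is handed in: The hand wheel stands still one full turn anticlockwise from its start (neither none nor two), its handle within 14 mm (about 11 degrees) of where it started; the tube, cutter, bottle and wrench are within 20 mm of their starts (distance of handle_mid from where it was at the start of the episode below 0.014 m and value of joint handwheel between 3.2 and 9.3 rad and velocity of joint handwheel between -0.05 and 0.05 rad/s and distance of each of tube, cutter, oil, wrench from where it was at the start of the episode below 0.02 m); the robot touches nothing.
It fails at once if the fingers grip the handle or force it: more than 30 N on it (contact force between the fingers and handle above 30 N).
It fails at once if the tube, cutter, bottle or wrench is lifted, carried or pushed more than 20 mm (distance of any of tube, cutter, oil, wrench from where it was at the start of the episode above 0.02 m).
It also fails if it takes over 64 s, if anything falls off the work surface, if the arm or the gripper's body presses on something with over 40 N, if the wrist force passes 120 N, or if a joint passes its speed limit or range.

## Working session

There is one attempt and no reset: what is moved stays moved. The work goes in short steps, Python scripts to look and compute and a tool call to move; the robot and the scene stay as the last step left them, time stands still between calls to the robot, and variables do not carry over. Pictures are saved under pics/ and viewed, about 8 in all and at most 12, crops included, and the job is handed in when it is done.

Besides the shell and the picture viewer there is one more tool, called after "Call:" by a JSON object that holds its "method" and its "body". move_arm: Moves the arm, as the interface text tells. Shift numbers are shares of 0.04 m and turn numbers shares of 6 degrees, none past 1 either way. Its arguments: {"type":"object","properties":{"delta_pos":{"type":"array"},"dr":{"type":"array"},"claw":{"type":"array"},"grip_force":{"type":"number"}},"required":["delta_pos","dr","claw"]}

```bash
mkdir -p pics; ls; python3 - <<'E'
from rig import ctrl,get_image
import cv2,json,pickle
for n in("side","top"):
    d=get_image(n); cv2.imwrite(f"pics/{n}0.png",d["image"][:,:,::-1]); pickle.dump(d,open(f"{n}0.pkl","wb"))
    print(n,d["fx"],d["fy"],d["cx"],d["cy"],d["R"],d["t"], -d["R"].T@d["t"])
print(ctrl.read_state())
E
```

```text
pics
side 376.4879559705927 376.4879559705927 323.0853592657942 203.51027961146752 [[ 0.18118701 -0.98326908 -0.01879338]
 [-0.79633873 -0.13547445 -0.58948392]
 [ 0.57707529  0.12177273 -0.80756146]] [0.01524749 0.47844599 0.68375883] [-0.0163379  -0.00345359  0.83450004]
top 445.96003006056054 445.96003006056054 317.9697594163984 202.51582687104283 [[ 0.0258029  -0.99965866 -0.00409519]
 [-0.99220524 -0.02511049 -0.12205827]
 [ 0.12191378  0.00721272 -0.99251449]] [0.08207347 0.51018837 1.06874711] [0.37379884 0.08714795 1.12335581]
{'time': 0.1, 'qpos': array([ 7.09884705e+01,  2.42822050e+01,  9.34266020e+01,  7.43272064e-04,
        6.23713181e+01, -1.08754797e+00]), 'dq': array([ 0.00310502, -0.00691626, -0.11243503, -0.09749537, -0.04551513,
        0.01169763]), 'joint_torque': array([ 2.40859144e-04, -5.58422613e+01, -2.82447624e+01, -6.57343048e-05,
        2.96550730e-03,  2.66212498e-05]), 'tool_pos': array([0.19215602, 0.59423728, 0.24460304]), 'tool_rot': array([-1.79919902e+02, -2.17870252e-03,  1.62075672e+02]), 'contact_force': array([ 0.72116874, -0.20589515,  0.38475668]), 'torque': array([-0.06512465,  0.02173594, -0.01996165]), 'gripper_width': 0.08523743569885936}
```

View pics/top0.png

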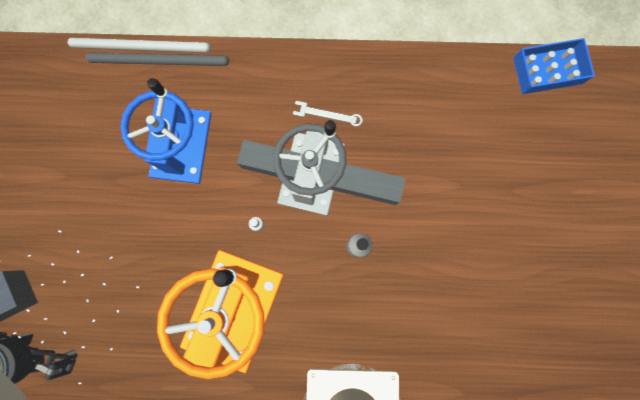

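View pics/side0.png

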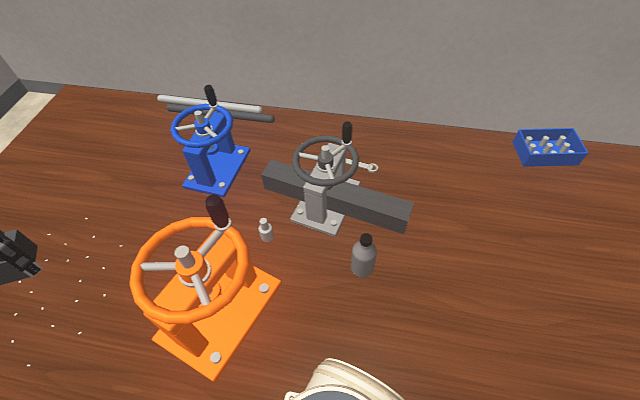

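The top view shows the grey clamp with its hub near (310,158) and black handle near (330,128). The blue and orange look-alikes are at (157,126) and (210,322). I'll enlarge it to measure.

```bash
python3 - <<'E'
import cv2,numpy as np
a=cv2.imread("pics/top0.png")[110:215,250:370]; b=cv2.imread("pics/side0.png")[110:215,270:390]
cv2.imwrite("pics/crop0.png",np.hstack([cv2.resize(x,None,fx=3.3,fy=3.3,interpolation=cv2.INTER_CUBIC) for x in(a,b)]))
E
cat > h.py <<'E'
import numpy as np,pickle
def ray(d,u,v,z):
    R,t=np.array(d["R"]),np.array(d["t"]); c=-R.T@t
    r=R.T@np.array([(u-d["cx"])/d["fx"],(v-d["cy"])/d["fy"],1]); return c+r*(z-c[2])/r[2]
def proj(d,X):
    p=d["R"]@np.array(X)+d["t"]; return np.array([d["fx"]*p[0]/p[2]+d["cx"],d["fy"]*p[1]/p[2]+d["cy"]])
E
```

```text
(no output)
```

View pics/crop0.png

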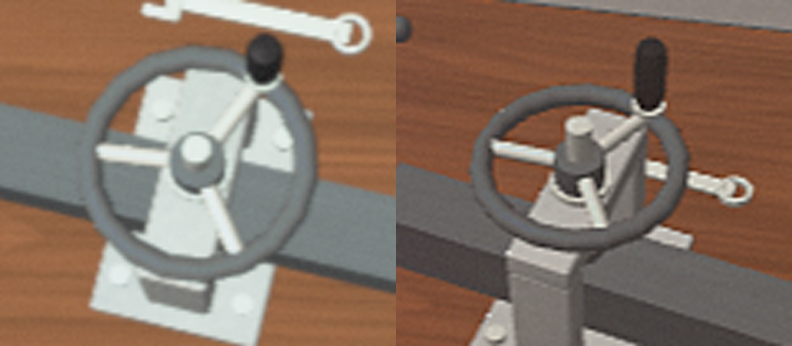

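```bash
python3 - <<'E'
from h import *
T=pickle.load(open("top0.pkl","rb"));S=pickle.load(open("side0.pkl","rb"))
t=lambda x,y:(250+x/3.3,110+y/3.3); s=lambda x,y:(270+(x-396)/3.3,110+y/3.3)
print("rim T",ray(T,*t(200,162),.172),"S",ray(S,*s(579.5,167),.172))
print("hs T",ray(T,*t(265,47),.239),ray(T,*t(263,73),.187)); print("hs S",ray(S,*s(651,46),.236),ray(S,*s(650,75),.211),ray(S,*s(649,102),.187))
print("rim width",ray(T,*t(82,162),.172)-ray(T,*t(318,162),.172))
c=ray(T,*t(200,162),.172)
# joint fit: hub centre and handle angle
print("others (z=0..): cutter",ray(T,256,224,.04),"oil",ray(T,360,244,.1),"wrench",ray(T,330,113,0),"orange hub",ray(T,210,322,.25),"orange handle",ray(T,222,277,.3),"blue",ray(T,157,126,.18))
from scipy.optimize import least_squares
def f(p):
    h=[p[0]+.072*np.cos(p[2]),p[1]+.072*np.sin(p[2])]
    r=[]
    for d,q,z in((T,t(265,47),.237),(T,t(263,73),.187),(S,s(651,46),.236),(S,s(650,75),.211)): r+=list(proj(d,[*h,z])-q)
    for d,q in((T,t(200,162)),(S,s(579.5,167))): r+=list(proj(d,[p[0],p[1],.172])-q)
    return r
q=least_squares(f,[c[0],c[1],-.6]);print(q.x[:2],np.degrees(q.x[2]),np.round(q.fun,1))
E
```

```text
rim T [0.58540544 0.11253287 0.172     ] S [0.58221963 0.1134132  0.172     ]
hs T [0.64403595 0.07255498 0.239     ] [0.64239687 0.07261119 0.187     ]
hs S [0.64588111 0.07285723 0.236     ] [0.64322069 0.07236126 0.211     ] [0.64037776 0.07190087 0.187     ]
rim width [-0.00387285  0.15554981  0.        ]
others (z=0..): cutter [0.45037298 0.24448315 0.04      ] oil [ 0.40645694 -0.00388887  0.1       ] wrench [0.74716368 0.07007492 0.        ] orange hub [0.24574857 0.2939348  0.25      ] orange handle [0.33364318 0.26462446 0.3       ] blue [0.64884142 0.44923401 0.18      ]
[0.58431758 0.11302189] -34.193145657084784 [-0.   0.4  0.  -0.7  0.   0.6 -0.  -0.2 -0.2  0.5  0.3 -0.6]
```

Call:
{"method": "move_arm", "body": {"delta_pos": [[0,0,-1],[0,0,-1],[0,0,-1],[0,0,-1],[0,0,0],[0,0,0],[0,0,0],[0,0,0]], "dr": [[0,0,1],[0,0,1],[0,0,1],[0,0,1],[0,0,1],[0,0,1],[0,0,1],[0,0,1]], "claw": [1,1,1,1,1,1,1,1], "grip_force": 20}}

```text
time: 0.77
tool_pos: [0.1922, 0.5944, 0.4052]
tool_rot: [-180.0, 0.0, 113.8]
contact_force: [0.0, 0.5, 0.4]
gripper_width: -0.0001
```

Call:
{"method": "move_arm", "body": {"delta_pos": [[0,0,0],[0,0,0],[0,0,0],[0,0,0],[0,0,0],[0,0,0],[0,0,0],[0,0,0]], "dr": [[0,0,1],[0,0,1],[0,0,1],[0,0,1],[0,0,1],[0,0,1],[0,0,1],[0,0,1]], "claw": [1,1,1,1,1,1,1,1]}}

```text
time: 1.43
tool_pos: [0.1922, 0.5944, 0.4047]
tool_rot: [180.0, 0.1, 65.8]
contact_force: [-0.4, 0.6, -0.4]
gripper_width: -0.0004
```

Call:
{"method": "move_arm", "body": {"delta_pos": [[0,0,0],[0,0,0],[-0.27,0.757,0],[-0.27,0.757,0],[-0.27,0.757,0],[-0.27,0.757,0],[-0.27,0.757,0],[-0.27,0.757,0]], "dr": [[0,0,0.833],[0,0,0.833],[0,0,0],[0,0,0],[0,0,0],[0,0,0],[0,0,0],[0,0,0]], "claw": [1,1,1,1,1,1,1,1]}}

```text
time: 2.1
tool_pos: [0.3074, 0.438, 0.4049]
tool_rot: [180.0, 0.0, 56.1]
contact_force: [0.6, 0.3, -0.3]
gripper_width: 0.0001
```

Call:
{"method": "move_arm", "body": {"delta_pos": [[-0.27,0.757,0],[-0.27,0.757,0],[-0.27,0.757,0],[-0.27,0.757,0],[-0.27,0.757,0],[-0.27,0.757,0],[-0.27,0.757,0],[-0.27,0.757,0]], "dr": [[0,0,0],[0,0,0],[0,0,0],[0,0,0],[0,0,0],[0,0,0],[0,0,0],[0,0,0]], "claw": [1,1,1,1,1,1,1,1]}}

```text
time: 2.77
tool_pos: [0.4602, 0.2311, 0.4051]
tool_rot: [-180.0, 0.0, 56.1]
contact_force: [-0.0, 0.2, -0.3]
gripper_width: -0.0004
```

Call:
{"method": "move_arm", "body": {"delta_pos": [[-0.27,0.757,0],[-0.27,0.757,0],[-0.27,0.757,0],[-0.27,0.757,0],[-0.27,0.757,0],[-0.27,0.757,0],[-0.27,0.757,0],[-0.27,0.757,0]], "dr": [[0,0,0],[0,0,0],[0,0,0],[0,0,0],[0,0,0],[0,0,0],[0,0,0],[0,0,0]], "claw": [1,1,1,1,1,1,1,1]}}

```text
time: 3.43
tool_pos: [0.613, 0.0243, 0.4049]
tool_rot: [-180.0, 0.0, 56.1]
contact_force: [0.6, 0.6, 0.2]
gripper_width: -0.0002
```

Call:
{"method": "move_arm", "body": {"delta_pos": [[0,0,0.8],[0,0,0.8],[0,0,0.8],[0,0,0.8],[0,0,0.8],[0,0,0.5],[0,0,0.275],[0,0,0]], "dr": [[0,0,0],[0,0,0],[0,0,0],[0,0,0],[0,0,0],[0,0,0],[0,0,0],[0,0,0]], "claw": [1,1,1,1,1,1,1,1]}}

```text
time: 4.1
tool_pos: [0.6108, 0.0257, 0.2114]
tool_rot: [-179.7, 0.2, 56.1]
contact_force: [-1.1, -0.4, 0.3]
gripper_width: -0.0001
```

```bash
cat > look.py <<'E'
import sys,cv2,numpy as np
from rig import ctrl,get_image
out=[]
for n,(a,b,c,d) in(("top",(60,240,230,410)),("side",(60,240,240,420))):
    out.append(cv2.resize(get_image(n)["image"][a:b,c:d,::-1],None,fx=2.2,fy=2.2,interpolation=cv2.INTER_CUBIC))
cv2.imwrite(f"pics/{sys.argv[1]}.png",np.hstack(out))
s=ctrl.read_state();print(s["time"],np.round(s["tool_pos"],4),np.round(s["tool_rot"],1),np.round(s["qpos"],1),np.round(s["contact_force"],1))
E
python3 look.py l1
```

```text
4.2 [0.613  0.0258 0.2149] [180.   -0.   56.1] [ 1.3 25.3 96.2 -0.  58.4 35.2] [-0.9  0.1 -0.2]
```

View pics/l1.png

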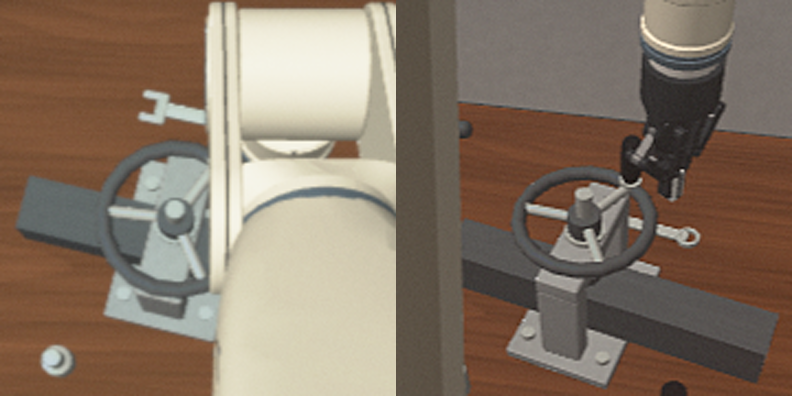

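The picture shows the shut fingers, at about (675,180) in the right half, clear of the handle and on its clockwise side. I'll approach along the tangent.

Call:
{"method": "move_arm", "body": {"delta_pos": [[0.2,0,0],[0.2,0,0],[0.2,0,0],[0.06,0,0],[0.06,0,0],[0.06,0,0],[0.06,0,0],[0.06,0,0]], "dr": [[0,0,0],[0,0,0],[0,0,0],[0,0,0],[0,0,0],[0,0,0],[0,0,0],[0,0,0]], "claw": [1,1,1,1,1,1,1,1]}}

```text
time: 4.87
tool_pos: [0.6324, 0.0555, 0.2143]
tool_rot: [-180.0, 0.0, 56.1]
contact_force: [-0.7, -3.7, 2.0]
gripper_width: 0.0002
```

Contact is made, at about 3.7 N against the push. Now I'll go round the circle at 5° per row.

Call:
{"method": "move_arm", "body": {"delta_pos": [[0.159,0.043,0],[0.159,0.043,0],[0.159,0.043,0],[0.159,0.043,0],[0.159,0.043,0],[0.159,0.043,0],[0.159,0.043,0],[0.159,0.043,0]], "dr": [[0,0,-0.833],[0,0,-0.833],[0,0,-0.833],[0,0,-0.833],[0,0,-0.833],[0,0,-0.833],[0,0,-0.833],[0,0,-0.833]], "claw": [1,1,1,1,1,1,1,1]}}

```text
time: 5.53
tool_pos: [0.6599, 0.0991, 0.2143]
tool_rot: [-180.0, 0.1, 96.3]
contact_force: [-0.6, -3.0, -0.0]
gripper_width: -0.0
```

```bash
cat > st.py <<'E'
import numpy as np
from rig import ctrl
s=ctrl.read_state();p=s["tool_pos"];y=np.radians(s["tool_rot"][2]);d=p[:2]-[.5843,.113]
x=np.array([np.cos(y),np.sin(y)]);v=np.array([np.sin(y),-np.cos(y)])
print("hub in tool x,y mm",np.round([-d@x*1e3,-d@v*1e3],1),"yaw",np.degrees(y).round(1),"z",p[2].round(4),"F tool",np.round([s["contact_force"][:2]@x,s["contact_force"][:2]@v],1),"j",np.round(s["qpos"],0))
E
python3 st.py
```

```text
hub in tool x,y mm [ 22.1 -73.6] yaw 96.3 z 0.2143 F tool [-2.9 -0.9] j [ 8. 30. 89. -0. 61.  1.]
```

Call:
{"method": "move_arm", "body": {"delta_pos": [[0.159,0.043,0],[0.159,0.043,0],[0.159,0.043,0],[0.159,0.043,0],[0.159,0.043,0],[0.159,0.043,0],[0.159,0.043,0],[0.159,0.043,0]], "dr": [[0,0,-0.833],[0,0,-0.833],[0,0,-0.833],[0,0,-0.833],[0,0,-0.833],[0,0,-0.833],[0,0,-0.833],[0,0,-0.833]], "claw": [1,1,1,1,1,1,1,1]}}

```text
time: 6.2
tool_pos: [0.6526, 0.1504, 0.2143]
tool_rot: [180.0, 0.1, 136.3]
contact_force: [2.9, -2.9, 0.2]
gripper_width: 0.0
```

```bash
python3 st.py
```

```text
hub in tool x,y mm [ 23.5 -74.3] yaw 136.3 z 0.2143 F tool [-4.1 -0.1] j [ 12.  30.  89.  -0.  61. -34.]
```

Call:
{"method": "move_arm", "body": {"delta_pos": [[0.159,0.04,0],[0.159,0.04,0],[0.159,0.04,0],[0.159,0.04,0],[0.159,0.04,0],[0.159,0.04,0],[0.159,0.04,0],[0.159,0.04,0]], "dr": [[0,0,-0.833],[0,0,-0.833],[0,0,-0.833],[0,0,-0.833],[0,0,-0.833],[0,0,-0.833],[0,0,-0.833],[0,0,-0.833]], "claw": [1,1,1,1,1,1,1,1]}}

```text
time: 6.87
tool_pos: [0.6136, 0.1843, 0.2143]
tool_rot: [180.0, 0.1, 176.3]
contact_force: [3.4, -1.3, -1.5]
gripper_width: -0.0002
```

```bash
python3 st.py
```

```text
hub in tool x,y mm [ 24.6 -73. ] yaw 176.3 z 0.2143 F tool [-3.4 -1. ] j [ 16.  27.  93.  -0.  60. -71.]
```

Call:
{"method": "move_arm", "body": {"delta_pos": [[0.159,0.04,0],[0.159,0.04,0],[0.159,0.04,0],[0.159,0.04,0],[0.159,0.04,0],[0.159,0.04,0],[0.159,0.04,0],[0.159,0.04,0]], "dr": [[0,0,-0.833],[0,0,-0.833],[0,0,-0.833],[0,0,-0.833],[0,0,-0.833],[0,0,-0.833],[0,0,-0.833],[0,0,-0.833]], "claw": [1,1,1,1,1,1,1,1]}}

```text
time: 7.53
tool_pos: [0.562, 0.1851, 0.2144]
tool_rot: [-180.0, 0.1, -143.7]
contact_force: [2.3, 1.8, -1.6]
gripper_width: 0.0
```

```bash
python3 look.py l2;python3 st.py
```

```text
7.6333 [0.5609 0.1846 0.2143] [ 180.    -0.  -143.9] [  17.1   23.5   99.2    0.    57.3 -109. ] [ 0.9 -0.3 -0.4]
hub in tool x,y mm [ 23.2 -71.6] yaw -143.9 z 0.2143 F tool [-0.6 -0.8] j [  17.   24.   99.    0.   57. -109.]
```

View pics/l2.png

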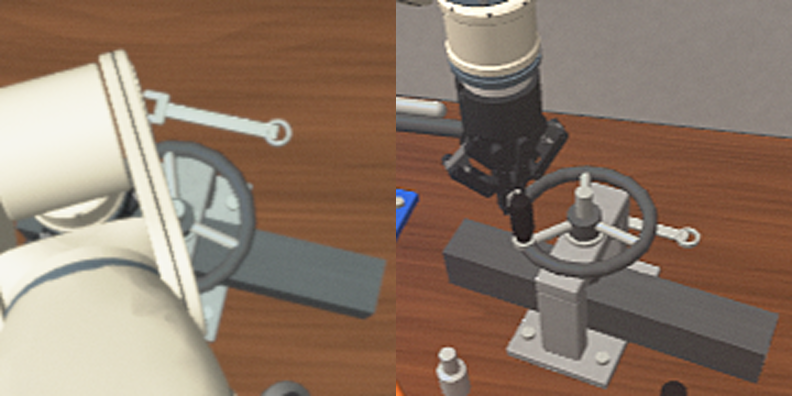

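The picture shows the handle at about (520,215) in the right half, still ahead of the fingers. It has turned about 160°. I'll go on 20° and then swap the wrist round for the second half.

Call:
{"method": "move_arm", "body": {"delta_pos": [[0.159,0.043,0],[0.159,0.043,0],[0.159,0.043,0],[0.159,0.043,0],[0,0,0],[-0.2,0,0],[-0.4,0,0],[-0.2,0,-0.5]], "dr": [[0,0,-0.833],[0,0,-0.833],[0,0,-0.833],[0,0,-0.833],[0,0,0],[0,0,0],[0,0,0],[0,0,0]], "claw": [1,1,1,1,1,1,1,1]}}

```text
time: 8.3
tool_pos: [0.5558, 0.1995, 0.2314]
tool_rot: [179.8, -0.2, -124.3]
contact_force: [-0.3, -0.5, 0.2]
gripper_width: -0.0003
```

Call:
{"method": "move_arm", "body": {"delta_pos": [[0,0,-0.8],[0,0,-0.7],[0,0,0],[0,0,0],[0,0,0],[0,0,0],[0,0,0],[0,0,0]], "dr": [[0,0,0],[0,0,1],[0,0,1],[0,0,1],[0,0,1],[0,0,1],[0,0,1],[0,0,1]], "claw": [1,1,1,1,1,1,1,1]}}

```text
time: 8.97
tool_pos: [0.5572, 0.1995, 0.2944]
tool_rot: [180.0, 0.0, -166.5]
contact_force: [-0.3, -0.0, 0.0]
gripper_width: 0.0004
```

Call:
{"method": "move_arm", "body": {"delta_pos": [[0,0,0],[0,0,0],[0,0,0],[0,0,0],[0,0,0],[0,0,0],[0,0,0],[0,0,0]], "dr": [[0,0,1],[0,0,1],[0,0,1],[0,0,1],[0,0,1],[0,0,1],[0,0,1],[0,0,1]], "claw": [1,1,1,1,1,1,1,1]}}

```text
time: 9.63
tool_pos: [0.5572, 0.1995, 0.2944]
tool_rot: [180.0, 0.0, 145.5]
contact_force: [-0.1, -0.9, -0.1]
gripper_width: -0.0001
```

Call:
{"method": "move_arm", "body": {"delta_pos": [[0,0,0],[0,0,0],[0,0,0],[0,0,0],[0,0,0],[0,0,0],[0,0,0],[0,0,0]], "dr": [[0,0,1],[0,0,1],[0,0,1],[0,0,1],[0,0,1],[0,0,1],[0,0,1],[0,0,1]], "claw": [1,1,1,1,1,1,1,1]}}

```text
time: 10.3
tool_pos: [0.5571, 0.1995, 0.2944]
tool_rot: [180.0, 0.0, 97.5]
contact_force: [-0.1, -0.2, 1.0]
gripper_width: 0.0001
```

Call:
{"method": "move_arm", "body": {"delta_pos": [[0,0,0],[0,0,0],[0,0,0],[0,0,0],[0,0,0],[0,0,0],[0,0,0],[0,0,0]], "dr": [[0,0,1],[0,0,1],[0,0,1],[0,0,1],[0,0,1],[0,0,1],[0,0,1],[0,0,0]], "claw": [1,1,1,1,1,1,1,1]}}

```text
time: 10.97
tool_pos: [0.5571, 0.1994, 0.2943]
tool_rot: [180.0, -0.0, 55.6]
contact_force: [-0.5, 0.7, 0.6]
gripper_width: 0.0002
```

```bash
python3 st.py
```

```text
hub in tool x,y mm [-55.9  71.3] yaw 55.6 z 0.2943 F tool [ 0.3 -0.8] j [19. 18. 95. -0. 66. 53.]
```

Call:
{"method": "move_arm", "body": {"delta_pos": [[0,0,0.8],[0,0,0.8],[0,0,0.4],[-0.2,0,0],[-0.2,0,0],[-0.2,0,0],[-0.06,0,0],[-0.06,0,0]], "dr": [[0,0,0],[0,0,0],[0,0,0],[0,0,0],[0,0,0],[0,0,0],[0,0,0],[0,0,0]], "claw": [1,1,1,1,1,1,1,1]}}

```text
time: 11.63
tool_pos: [0.5409, 0.1746, 0.216]
tool_rot: [179.9, -0.1, 56.0]
contact_force: [-0.9, 0.2, 1.1]
gripper_width: 0.0003
```

Call:
{"method": "move_arm", "body": {"delta_pos": [[-0.06,0,0],[-0.06,0,0],[-0.06,0,0],[-0.06,0,0]], "dr": [[0,0,0],[0,0,0],[0,0,0],[0,0,0]], "claw": [1,1,1,1]}}

```text
time: 11.97
tool_pos: [0.5357, 0.1674, 0.2151]
tool_rot: [179.9, -0.1, 56.0]
contact_force: [1.8, 2.1, 1.5]
gripper_width: -0.0002
```

```bash
python3 st.py
```

```text
hub in tool x,y mm [-17.9  70.7] yaw 56.0 z 0.2151 F tool [2.8 0.4] j [ 16.  21. 103.   0.  56.  50.]
```

Call:
{"method": "move_arm", "body": {"delta_pos": [[-0.159,-0.033,0],[-0.159,-0.033,0],[-0.159,-0.033,0],[-0.159,-0.033,0],[-0.159,-0.033,0],[-0.159,-0.033,0],[-0.159,-0.033,0],[-0.159,-0.033,0]], "dr": [[0,0,-0.833],[0,0,-0.833],[0,0,-0.833],[0,0,-0.833],[0,0,-0.833],[0,0,-0.833],[0,0,-0.833],[0,0,-0.833]], "claw": [1,1,1,1,1,1,1,1]}}

```text
time: 12.63
tool_pos: [0.5107, 0.1222, 0.2146]
tool_rot: [180.0, -0.0, 96.3]
contact_force: [0.6, 2.3, 2.1]
gripper_width: 0.0003
```

```bash
python3 st.py; python3 look.py l3
```

```text
hub in tool x,y mm [-17.2  72.1] yaw 96.3 z 0.2146 F tool [2.2 0.8] j [ 12.  18. 107.   0.  54.   6.]
12.7333 [0.5103 0.1214 0.2143] [-180.    0.   96.] [ 12.1  18.2 107.5  -0.   54.3   6.1] [ 0.1 -0.4 -0.4]
```

View pics/l3.png

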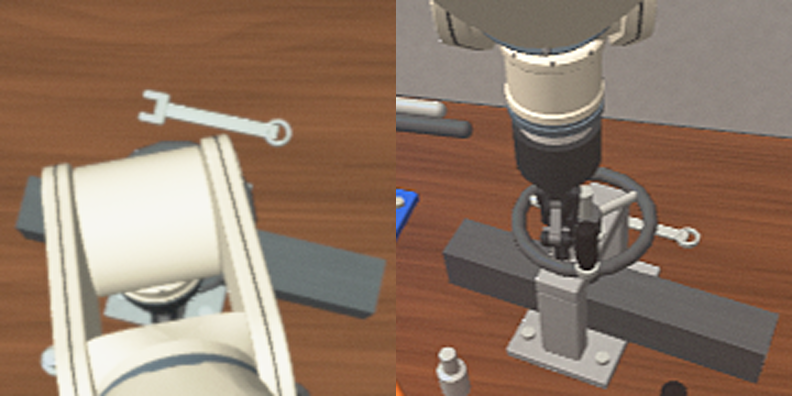

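The handle is at about (587,245) in the right half, just ahead of the fingers. I'll check its angle from this and go on.

```bash
python3 - <<'E'
from h import *
S=pickle.load(open("side0.pkl","rb"))
for v,z in((245,.211),(265,.187)):
    p=ray(S,240+(587-396)/2.2,60+v/2.2,z)-[.5843,.113,0]; print(np.hypot(*p[:2]),np.degrees(np.arctan2(p[1],p[0])))
E
```

```text
0.06970998328028166 -167.8148669200688
0.07558284468340742 -168.1728364473246
```

Call:
{"method": "move_arm", "body": {"delta_pos": [[-0.159,-0.033,0],[-0.159,-0.033,0],[-0.159,-0.033,0],[-0.159,-0.033,0],[-0.159,-0.033,0],[-0.159,-0.033,0],[-0.159,-0.033,0],[-0.159,-0.033,0]], "dr": [[0,0,-0.833],[0,0,-0.833],[0,0,-0.833],[0,0,-0.833],[0,0,-0.833],[0,0,-0.833],[0,0,-0.833],[0,0,-0.833]], "claw": [1,1,1,1,1,1,1,1]}}

```text
time: 13.4
tool_pos: [0.5207, 0.0724, 0.2142]
tool_rot: [-179.9, -0.1, 136.0]
contact_force: [-1.9, 2.2, 2.2]
gripper_width: -0.0003
```

```bash
python3 st.py
```

```text
hub in tool x,y mm [-17.6  73.4] yaw 136.0 z 0.2142 F tool [2.9 0.2] j [  7.  18. 107.   0.  54. -39.]
```

Call:
{"method": "move_arm", "body": {"delta_pos": [[-0.159,-0.033,0],[-0.159,-0.033,0],[-0.159,-0.033,0],[-0.159,-0.033,0],[-0.159,-0.033,0],[-0.159,-0.033,0],[-0.159,-0.033,0],[-0.159,-0.033,0]], "dr": [[0,0,-0.833],[0,0,-0.833],[0,0,-0.833],[0,0,-0.833],[0,0,-0.833],[0,0,-0.833],[0,0,-0.833],[0,0,-0.833]], "claw": [1,1,1,1,1,1,1,1]}}

```text
time: 14.07
tool_pos: [0.5605, 0.0406, 0.214]
tool_rot: [-180.0, -0.1, 176.0]
contact_force: [-3.4, -0.6, 3.4]
gripper_width: -0.0002
```

```bash
python3 st.py
```

```text
hub in tool x,y mm [-18.7  73.9] yaw 176.0 z 0.214 F tool [ 3.3 -0.8] j [  3.  21. 103.  -0.  56. -83.]
```

Call:
{"method": "move_arm", "body": {"delta_pos": [[-0.159,-0.033,0],[-0.159,-0.033,0],[-0.159,-0.033,0],[-0.159,-0.033,0],[-0.159,-0.033,0],[-0.159,-0.033,0],[-0.159,-0.033,0],[0,0,0]], "dr": [[0,0,-0.833],[0,0,-0.833],[0,0,-0.833],[0,0,-0.833],[0,0,-0.833],[0,0,-0.833],[0,0,-0.833],[0,0,0]], "claw": [1,1,1,1,1,1,1,1]}}

```text
time: 14.73
tool_pos: [0.6066, 0.0403, 0.2141]
tool_rot: [-180.0, -0.0, -149.0]
contact_force: [0.7, -0.1, 0.1]
gripper_width: -0.0003
```

```bash
python3 st.py; python3 look.py l4
```

```text
hub in tool x,y mm [-18.3  73.9] yaw -149.0 z 0.2141 F tool [-0.6 -0.4] j [   3.   25.   97.   -0.   58. -118.]
14.8333 [0.6058 0.0402 0.2139] [ 180.    -0.  -149.3] [   2.7   24.9   97.1   -0.    58.1 -118. ] [-0.6  0.7  0.1]
```

View pics/l4.png

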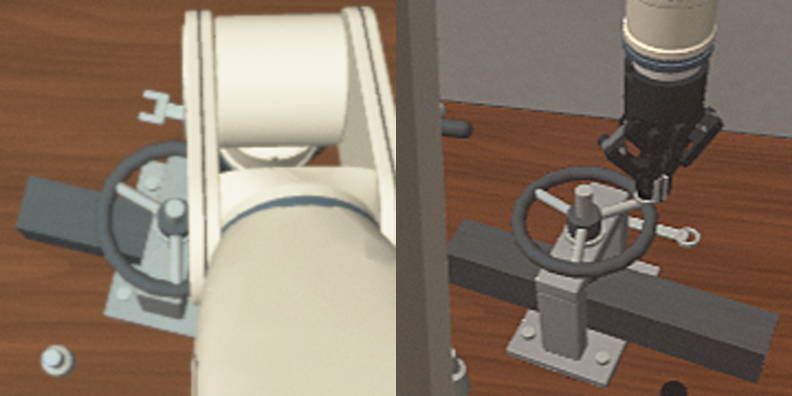

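The white collar at the handle's foot is at about (652,198) in the right half, and the gripper hides the grip itself. I reckon about 20° is left. I'll push 17°, back off the same way and look.

Call:
{"method": "move_arm", "body": {"delta_pos": [[-0.159,-0.033,0],[-0.159,-0.033,0],[-0.159,-0.033,0],[-0.06,0,0],[0,0,0],[0.3,0,0],[0.6,0,0],[0.6,0,0]], "dr": [[0,0,-0.833],[0,0,-0.833],[0,0,-0.833],[0,0,0],[0,0,0],[0,0,0],[0,0,0],[0,0,0]], "claw": [1,1,1,1,1,1,1,1]}}

```text
time: 15.5
tool_pos: [0.5826, 0.0063, 0.2142]
tool_rot: [-180.0, 0.0, -134.2]
contact_force: [-0.5, 1.2, 0.5]
gripper_width: 0.0
```

```bash
python3 st.py; python3 look.py l5
```

```text
hub in tool x,y mm [-77.7  73.1] yaw -134.2 z 0.2142 F tool [-0.5  1.2] j [  -1.   23.  100.    0.   57. -136.]
15.6 [0.5805 0.0046 0.2141] [ 1.799e+02 -1.000e-01 -1.343e+02] [  -0.7   22.8  100.5   -0.    56.9 -136.4] [ 0.4 -0.3 -0.4]
```

View pics/l5.png

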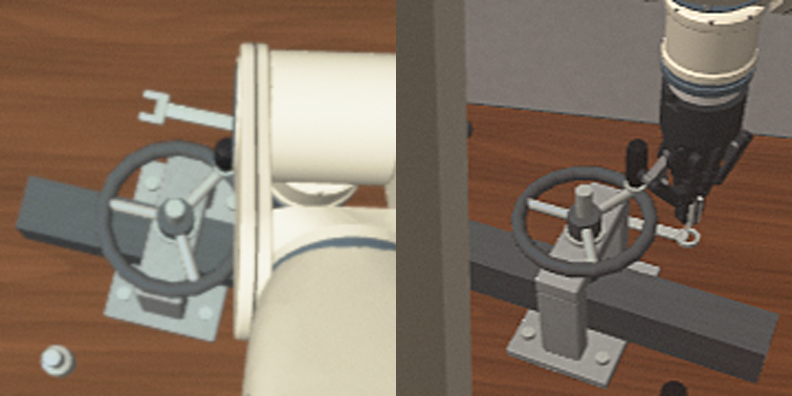

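The handle is at about (637,161) in the right half, close to home. I'll measure how far is left with an image match against the start.

```bash
python3 - <<'E'
from h import *
import cv2
S=pickle.load(open("side0.pkl","rb"))
p=ray(S,240+(637-396)/2.2,60+161/2.2,.211)-[.5843,.113,0]; print(np.hypot(*p[:2]),np.degrees(np.arctan2(p[1],p[0])))
# dark blob of handle, side view, start vs now
a=S["image"][60:240,240:420,::-1]; a=cv2.resize(a,None,fx=2.2,fy=2.2,interpolation=cv2.INTER_CUBIC)
b=cv2.imread("pics/l5.png")[:,396:]
for n,i in(("start",a),("now",b)):
    m=(i.max(2)<60).astype(np.uint8); m[:,:205]=0;m[:,256:]=0;m[:120]=0;m[200:]=0
    k,_,s,c=cv2.connectedComponentsWithStats(m); j=1+s[1:,4].argmax(); print(n,s[j],c[j], np.degrees(np.arctan2(*( (ray(S,240+c[j][0]/2.2,60+c[j][1]/2.2,.211)-[.5843,.113,0])[[1,0]]))))
E
```

```text
0.07486859498372608 -38.76602024456673
start [225 136  21  48 776] [235.10309278 159.49226804] -34.02647496644884
now [230 139  21  48 793] [239.82849937 161.70870113] -38.73174613759104
```

About 4.7° (6 mm) is left, already within tolerance, but a short nudge will centre it. Then I'll retreat and lift.

Call:
{"method": "move_arm", "body": {"delta_pos": [[-0.5,0,0],[-0.5,0,0],[-0.3,0,0],[-0.08,0,0],[-0.08,0,0],[-0.08,0,0],[-0.08,0,0],[0,0,0]], "dr": [[0,0,0],[0,0,0],[0,0,0],[0,0,0],[0,0,0],[0,0,0],[0,0,0],[0,0,0]], "claw": [1,1,1,1,1,1,1,1]}}

```text
time: 16.27
tool_pos: [0.6284, 0.0531, 0.2141]
tool_rot: [180.0, -0.0, -134.1]
contact_force: [-0.7, -0.4, -0.1]
gripper_width: -0.0001
```

Call:
{"method": "move_arm", "body": {"delta_pos": [[0.3,0,0],[0.6,0,0],[0.6,0,0],[0.2,0,-0.6],[0,0,-0.8],[0,0,-0.8],[0,0,-0.8],[0,0,0]], "dr": [[0,0,0],[0,0,0],[0,0,0],[0,0,0],[0,0,0],[0,0,0],[0,0,0],[0,0,0]], "claw": [1,1,1,1,1,1,1,1]}}

```text
time: 16.93
tool_pos: [0.5838, 0.0036, 0.3414]
tool_rot: [-179.5, 0.4, -134.1]
contact_force: [1.5, -0.5, 1.3]
gripper_width: 0.0004
```

Call:
{"method": "move_arm", "body": {"delta_pos": [[0.4,0.4,-0.6],[0.6,0.6,-0.6],[0.6,0.6,0],[0.6,0.6,0],[0.4,0.4,0],[0.2,0.2,0],[0,0,0],[0,0,0]], "dr": [[0,0,0],[0,0,0],[0,0,0],[0,0,0],[0,0,0],[0,0,0],[0,0,0],[0,0,0]], "claw": [1,1,1,1,1,1,1,1]}}

```text
time: 17.6
tool_pos: [0.4234, 0.0015, 0.3827]
tool_rot: [-179.9, 0.1, -134.1]
contact_force: [0.1, 0.3, -1.0]
gripper_width: 0.0001
```

```bash
python3 - <<'E'
from h import *
import cv2
from rig import ctrl,get_image
S=get_image("side");T=get_image("top")
cv2.imwrite("pics/f.png",np.hstack([cv2.resize(d["image"][:,:,::-1],None,fx=.62,fy=.62,interpolation=cv2.INTER_AREA) for d in(T,S)]))
i=cv2.resize(S["image"][60:240,240:420,::-1],None,fx=2.2,fy=2.2,interpolation=cv2.INTER_CUBIC)
m=(i.max(2)<60).astype(np.uint8); m[:,:205]=0;m[:,256:]=0;m[:120]=0;m[200:]=0
k,_,s,c=cv2.connectedComponentsWithStats(m); j=1+s[1:,4].argmax(); p=ray(S,240+c[j][0]/2.2,60+c[j][1]/2.2,.211)-[.5843,.113,0]
print(s[j],c[j],np.hypot(*p[:2]),np.degrees(np.arctan2(p[1],p[0])))
q=ctrl.read_state();print(q["time"],q["tool_pos"],q["contact_force"],q["qpos"])
E
```

```text
[227 161  29  25 359] [242.16713092 175.31754875] 0.06313552101144636 -54.125458093720596
17.7 [0.42420293 0.0016471  0.38242856] [ 0.08062117 -0.42478569  0.1156076 ] [-1.38767153e+00 -2.25358102e+00  1.07929587e+02  4.05863970e-03
  7.42726551e+01 -1.37318616e+02]
```

View pics/f.png

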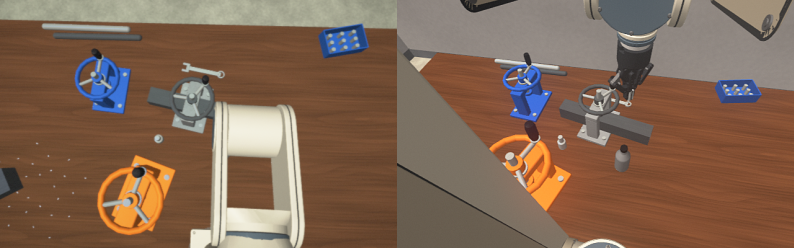

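The top view (left) now shows the handle clear, at about (205,79). The side view is blocked by the gripper, so I'll compare the top views numerically and with a crop.

```bash
python3 - <<'E'
from h import *
import cv2
from rig import get_image
a=pickle.load(open("top0.pkl","rb"))["image"]; T=get_image("top"); b=T["image"]
o=[]
for i in(a,b):
    c=cv2.resize(i[90:275,230:400,::-1],None,fx=2.2,fy=2.2,interpolation=cv2.INTER_CUBIC); o.append(c)
    m=(i[110:150,315:345].max(2)<45).astype(np.uint8); k,_,s,cc=cv2.connectedComponentsWithStats(m); j=1+s[1:,4].argmax(); u=cc[j]+[315,110]
    p=ray(T,*u,.215); print(s[j],u,p)
d=cv2.absdiff(o[0],o[1]).max(2); print("diff>40 left part",(d[:,:300]>40).sum())
cv2.imwrite("pics/g.png",np.hstack(o))
E
```

```text
[11 17  9  8 34] [329.79411765 131.11764706] [0.63652779 0.07289139 0.215     ]
[11 13 10 13 60] [331.35 130.55] [0.63782904 0.06966303 0.215     ]
diff>40 left part 28165
```

View pics/g.png

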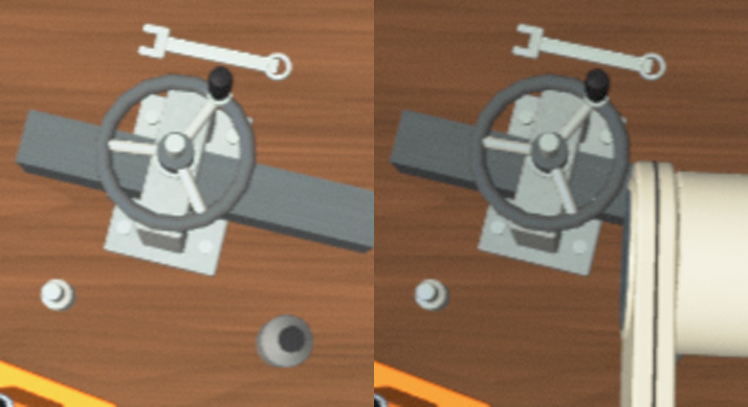

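The handle sits at (223,84) against (220,82) at the start, about 3–4 mm away. The spokes match, the cutter and wrench haven't moved, and the arm is clear, so I'm handing in.

```bash
python3 -c "
from rig import ctrl
print(ctrl.finish_job())"
```

```text
the job is handed in; nothing more can be done
None
```

I pushed the grey clamp's hand wheel one full turn anticlockwise with the shut fingertips and handed the job in at about 18 s. I pushed one half turn with each side of the fingers, because the wrist cannot follow a whole turn, and finished with a short nudge to bring the handle home. The job gives no verdict, so I can't say it passed.

- **Handle:** in the last top view it stands about 3–4 mm from where it started (14 mm allowed), and the spokes line up with the start picture.
- **Force:** the push read about 3–4 N at each check (30 N allowed).
- **Things round the clamp:** the cutter, wrench and tube look unmoved. In the last top view the arm hides the bottle and part of the tube, but both look in place in the last side view.
- **Arm:** it was raised and clear of everything, with about zero contact force.

One check failed: the automatic side-view measurement after the retreat gave a wrong angle (-54°) because the gripper covered the handle. I relied on the top view instead.

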